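# Sort baking tools and a spice tin into the catch tubs

### The arm

A 6-joint arm with a two-finger parallel gripper is mounted at the origin on the work surface. World frame = base frame: x ahead of the robot, y to its left, z up, the work surface at z = 0. Lengths are in m, angles in rad, forces in N, time in s.
With the tool pointing down it reaches from about 0.35 to 0.85 m from the base axis. Payload 8.1 kg.
Tool frame: the origin (TCP) lies on the mounting face of the last link; the fingertips stand 186 mm ahead of it and the grasp point (between the pads) lies 167 mm ahead of it (grip_point_offset is the distance from the TCP to the grasp point, in m); z points along the fingers, y is the direction in which the jaws open and shut (so a half turn about z gives the same grasp; the last joint's range is limited). The gripper opens to 93 mm and grips with 3 to 60 N. Pads are 15 mm wide; open, the fingers measure 128 mm over their backs; the gripper's body (75 mm by 188 mm) begins 65 mm behind the grasp point.
Start: joints at [-1.204, 0.13, 1.488, -0, 1.523, -0.085], TCP at [0.262, -0.54, 0.405] pointing down, gripper open.
Joint ranges: [-2.96, 2.96], [-0.89, 2.26], [0.02, 2.5], [-1.34, 4.48], [0, 2.73], [-2.66, 2.66]. Speed limits (rad/s): [2.39, 2.39, 2.79, 3.14, 3.14, 3.14].

### API

Orientations are given as a rotation vector (axis times angle).
In Python, from plant import read_state, read_camera, close_job, grip_point_offset gives the robot as it stands.
- The arm moves only by the shell command python3 -m creep 'ROWS' [OPENING] [FORCE]. ROWS is JSON, a list of rows, each a list of 2 entries, a list of its own where there are three numbers: the shift along the tool's x, y, z in cm, then the turn, a rotation vector about the tool's x, y, z in degrees. In form: [[[tx, ty, tz], [rx, ry, rz]], ...]. A call has 1 to 12 rows; each row shifts and turns the commanded pose from where the row before left it, along the tool's axes as they then stand; what a row does not reach is not made up. A row lasts 1/12 s, in which the tool goes at most 41.7 mm and 7.16 degrees, less where a joint would pass 70% of its speed; a pose out of reach is approached as far as the arm can. A call is refused whole if a number of a shift passes 4.17 or a number of a turn 7.16, either way. A call with a gripper value outside its range is refused whole. OPENING is the opening in per cent of the stroke, from 0 (shut) to 100 (fully open), set as the call begins (- or left out, the last holds). The fingers move at their own pace and stop on an object; FORCE is the grip in N (left out, the last holds). Time passes only in rows, so rows that do not move let the fingers close. It gives the time, the measured TCP pose, the force and the opening at its end, in the units of the state.
- read_state(): the state, without advancing time (a new reading comes with each control period).
- read_camera(name): name is "side" or "top"; returns a dict with "img" (420x560x3 uint8, red, green, blue), "K" (3x3 intrinsics, pixels), "T" (4x4, takes a point from camera to world coordinates). Camera axes: x right, y down, z forward; pixel columns grow to the right and rows downward; lengths in m; the calibration is good to about 2 mm. A picture is of the moment at which its call begins. There is no depth.
- close_job(): hands the job in, once; it reports no verdict.
The state is a dict: "t": time; "q": joint angles; "dq": joint speeds; "joint_torque": joint torques, N m; "tool_pos": TCP position; "orientation": TCP orientation; "force": force on the tool from outside, world axes, zero at the start; "wrist_torque": the same for the moment, N m; "opening": finger opening in m.
Only numpy, scipy, OpenCV 4.12 (cv2) and the standard library are available. Lean on these libraries where they do the work, as an engineer would, in place of code of your own. Each camera call takes 0.05 s, during which the arm holds its last target.

### The job

Sort the three things lying in the middle of the white sorting tray: slide the broad pastry brush and the flat grater into the tub with the steel brush holder standing behind it, and the round spice tin into the tub with the glass spice jar behind it. Keep them on the tray rather than lifting them, and push each one all the way in under its drop catch until the catch has fallen shut behind it; do not disturb anything else on the counter.

Things in the scene. Friction and masses are not known exactly. Their poses are not given: they have to be found in the camera images.
- tray: White plastic sorting tray fixed on the counter, 310 (x) x 600 (y) mm, base 6 thick; origin at the centre of its underside, its x away from the robot, y to the left. The middle is flat and open; at each y end is a tub, open on top and towards the middle. Three rows at tray x = -102, 0, +102 mm each lead straight into one lane of either tub. All numbers for the tubs are in mm in the tray frame.
- tub_left (a point): Centre of the left (+y) tub's floor, at tray y = +211, 6 above the counter. Three lanes side by side, centred on tray x = -102, 0, +102, each 98 wide between 4 mm walls that run from y = 122 to 300 and stand 34 above the floor; inner face of the back wall at y = 295, 44 above the floor. A steel drop catch hangs over the middle of each lane.
- tub_right (a point): Centre of the right (-y) tub's floor, at tray y = -211: the mirror image of the left tub.
- catch_nose (a point): Tip of the shut middle catch of the left tub (tray x 0, y 164.5, 12 above the floor); the others are alike. Catch 12 wide: arm hinged at |y| 292, underside 31 above the floor. A ramp slopes from the tip up towards the tray's middle to |y| 122: a thing pushed in lifts the catch with its front edge; once its rear is past |y| 167 the nose drops behind it, taking a few N.
- brush: Broad pastry brush lying flat: waisted light wooden handle, thicker steel-clad stock, dark rigid bristle block. 110 mm long (own y, bristles at +y, ends flat and 64 wide), 68 wide at the stock, 18 high at the handle, 26 at the stock, 20 at the bristles; origin at the centre of the underside. About 0.14 kg. Starts in the middle of one of the rows, lengthwise along tray y within 0.2 rad.
- grater: Flat stainless steel grater lying flat: a framed plate with small dark holes on top, 110 long (own y), 70 wide (own x), 24 high; origin at the centre of the underside. About 0.18 kg. Starts in another row, long way roughly along tray y.
- tin: Round flat steel spice tin, 76 diameter, 26 high; origin at the centre of the underside. About 0.12 kg. Starts in the remaining row.
- holder: Stainless steel pastry brush holder, upright cylinder 72 diameter, 130 high, with three brushes standing in it up to about 205 mm; origin at the centre of the underside. It stands on the counter beyond the back of one of the tubs (tray y positive or negative) and so marks the tub for baking tools. Not to be moved.
- jar: Glass spice jar with steel cap, 64 diameter, 110 high; origin at the centre of the underside. It stands beyond the back of the other tub and marks the tub for spice tins. Not to be moved.
- bowl: Terracotta-coloured ceramic bowl, 130 diameter, 60 high, to the left near the robot; origin under its centre. Bystander.
- mug: White mug, 72 diameter, 85 high, with a handle on its +y side, beyond the tray; origin under its centre. Bystander.
- mill: Dark wooden pepper mill, 48 diameter, 120 high, to the right near the robot; origin under its centre. Bystander.
- catch_l0 (a joint): Drop catch of the left (+y) tub's lane at tray x = -102 mm: hinge angle in rad, 0 = shut on its stop, positive = nose raised (about 0.13 while a thing passes under; at most 0.7). Falls shut by its own weight. 43 mm is free on each side of it, so two fingers some 40 mm apart can straddle it; raised by a passing thing, its top is below 60 mm over the counter.
- catch_l1 (a joint): Drop catch of the left (+y) tub's lane at tray x = 0 mm: hinge angle in rad, 0 = shut on its stop, positive = nose raised (about 0.13 while a thing passes under; at most 0.7). Falls shut by its own weight. 43 mm is free on each side of it, so two fingers some 40 mm apart can straddle it; raised by a passing thing, its top is below 60 mm over the counter.
- catch_l2 (a joint): Drop catch of the left (+y) tub's lane at tray x = 102 mm: hinge angle in rad, 0 = shut on its stop, positive = nose raised (about 0.13 while a thing passes under; at most 0.7). Falls shut by its own weight. 43 mm is free on each side of it, so two fingers some 40 mm apart can straddle it; raised by a passing thing, its top is below 60 mm over the counter.
- catch_r0 (a joint): Drop catch of the right (-y) tub's lane at tray x = -102 mm: hinge angle in rad, 0 = shut on its stop, positive = nose raised (about 0.13 while a thing passes under; at most 0.7). Falls shut by its own weight. 43 mm is free on each side of it, so two fingers some 40 mm apart can straddle it; raised by a passing thing, its top is below 60 mm over the counter.
- catch_r1 (a joint): Drop catch of the right (-y) tub's lane at tray x = 0 mm: hinge angle in rad, 0 = shut on its stop, positive = nose raised (about 0.13 while a thing passes under; at most 0.7). Falls shut by its own weight. 43 mm is free on each side of it, so two fingers some 40 mm apart can straddle it; raised by a passing thing, its top is below 60 mm over the counter.
- catch_r2 (a joint): Drop catch of the right (-y) tub's lane at tray x = 102 mm: hinge angle in rad, 0 = shut on its stop, positive = nose raised (about 0.13 while a thing passes under; at most 0.7). Falls shut by its own weight. 43 mm is free on each side of it, so two fingers some 40 mm apart can straddle it; raised by a passing thing, its top is below 60 mm over the counter.
Mind the look-alikes: they are no part of the job. Leave any green, orange or red look-alike of the grater alone.

How it is judged:
At the end, for the whole second after the job is handed in: Brush and grater lie in the tub with the brush holder behind it (origins over 205 mm from the tray middle along its y), the tin in the other tub (over 195 mm), flat on the base (within 14 mm), at rest, and all six catches are shut (below 0.025 rad) (((y of holder in the frame of tray above 0 m and y of each of brush, grater in the frame of tray above 0.205 m and x of brush in the frame of tray between -0.155 and 0.155 m and z of each of brush, grater, tin in the frame of tray below 0.02 m and x of grater in the frame of tray between -0.155 and 0.155 m and y of tin in the frame of tray below -0.195 m and x of tin in the frame of tray between -0.155 and 0.155 m) or (y of holder in the frame of tray below 0 m and y of each of brush, grater in the frame of tray below -0.205 m and x of brush in the frame of tray between -0.155 and 0.155 m and z of each of brush, grater, tin in the frame of tray below 0.02 m and x of grater in the frame of tray between -0.155 and 0.155 m and y of tin in the frame of tray above 0.195 m and x of tin in the frame of tray between -0.155 and 0.155 m)) and value of joint each of catch_l0, catch_l1, catch_l2, catch_r0, catch_r1, catch_r2 below 0.025 rad and linear speed of each of brush, grater, tin below 0.02 m/s); the robot touches nothing.
It fails at once if the brush holder or the spice jar is moved by more than 20 mm or tipped (distance of any of holder, jar from where it was at the start of the episode above 0.02 m or angle between any of holder, jar's own z axis and vertical above 0.35 rad).
It fails at once if the bowl, the mug or the pepper mill is moved by more than 20 mm or tipped (distance of any of bowl, mug, mill from where it was at the start of the episode above 0.02 m or angle between any of bowl, mug, mill's own z axis and vertical above 0.35 rad).
It fails at once if the brush, the grater or the tin is lifted more than 30 mm off the tray (z of any of brush, grater, tin in the frame of tray above 0.036 m).
It fails at once if the brush, the grater or the tin is tipped over (angle between any of brush, grater, tin's own z axis and vertical above 0.7 rad).
It also fails if it takes over 64 s, if anything falls off the work surface, if the arm or the gripper's body presses on something with over 40 N, if the wrist force passes 120 N, or if a joint passes its speed limit or range.

## Working session

There is one attempt and no reset: what is moved stays moved. The work goes in short steps, Python scripts to look and compute and a shell command to move; the robot and the scene stay as the last step left them, time stands still between calls to the robot, and variables do not carry over. Pictures are saved under pics/ and viewed, and the job is handed in when it is done.

```bash
ls; mkdir -p pics; python3 - <<'E'
from plant import *
import cv2
s=read_state()
for k in s: print(k,s[k])
print(grip_point_offset)
for n in("top","side"):
    c=read_camera(n); cv2.imwrite(f"pics/{n}0.png",c["img"][:,:,::-1]); print(n,c["K"],c["T"])
E
```

```text
pics
t 0.0
q [-1.20436842e+00  1.31130837e-01  1.48925956e+00  3.75094202e-05
  1.52298989e+00 -8.53726177e-02]
dq [ 6.73662856e-04 -1.15250113e-03  1.14701547e-03 -1.00270867e-03
 -7.92903148e-04  4.18609772e-05]
joint_torque [ 1.04515522e-03 -5.59831274e+01 -4.91765463e+01  7.68682547e-02
  3.54440894e-02 -1.52534649e-04]
tool_pos [ 0.2619123  -0.53956707  0.40371609]
orientation [-3.06004423e+00 -7.03265570e-01  3.34847427e-04]
force [0.37392965 0.50161521 0.31642204]
wrist_torque [-0.03470712  0.00408966  0.00966213]
opening 0.09338282927044327
0.1673
top [[423.19043303   0.         282.67263301]
 [  0.         423.19043303 214.28674928]
 [  0.           0.           1.        ]] [[-0.01570449 -0.99414399  0.1069163   0.4143931 ]
 [-0.99986249  0.01504457 -0.00697614 -0.01112526]
 [ 0.00532677 -0.10701115 -0.99424355  1.07126025]
 [ 0.          0.          0.          1.        ]]
side [[468.21873407   0.         274.73230869]
 [  0.         468.21873407 207.85761475]
 [  0.           0.           1.        ]] [[-0.96309472 -0.20682528  0.17225523  0.28648612]
 [-0.26915467  0.73507736 -0.62226766  0.87046061]
 [ 0.00207977 -0.64566599 -0.76361712  1.12801998]
 [ 0.          0.          0.          1.        ]]
```

View pics/top0.png

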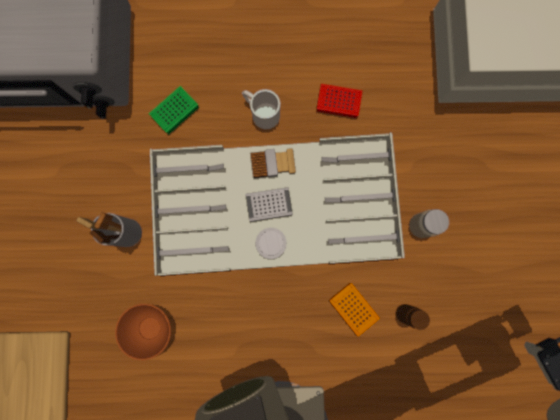

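View pics/side0.png

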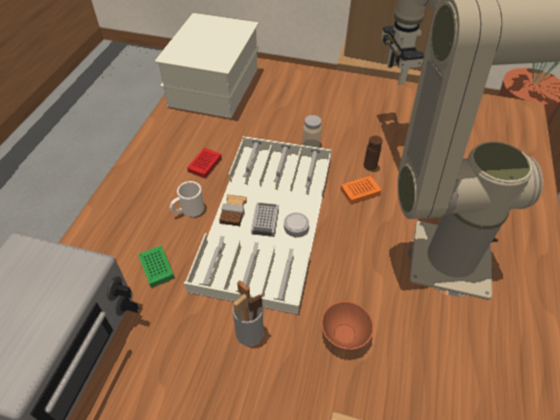

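The top view shows the holder at (118,230), behind the left (+y) tub, and the jar at (432,223), behind the right tub. The brush is in the far row at (273,162), the grater in the middle row at (269,205) and the tin in the near row at (271,243). I'll enlarge the image to measure these.

```bash
python3 - <<'E'
import cv2
im=cv2.imread("pics/top0.png")
cv2.imwrite("pics/c1.png",cv2.resize(im[125:285,140:280],None,fx=5,fy=3.75*1.0,interpolation=cv2.INTER_CUBIC)[:600])
cv2.imwrite("pics/c2.png",cv2.resize(im[140:270,235:315],None,fx=4.6,fy=4.6,interpolation=cv2.INTER_CUBIC))
cv2.imwrite("pics/c3.png",cv2.resize(im[125:285,300:420],None,fx=5,fy=3.75*1.0,interpolation=cv2.INTER_CUBIC)[:600])
E
```

```text
(no output)
```

View pics/c1.png

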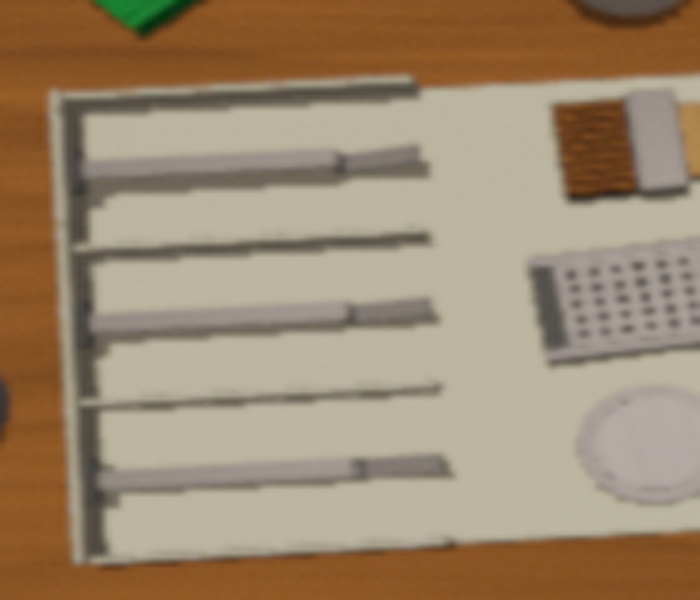

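View pics/c2.png

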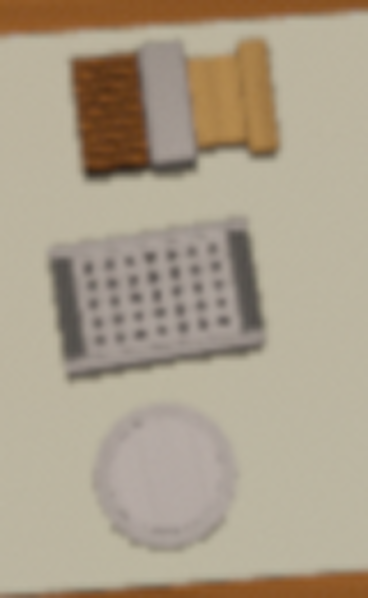

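View pics/c3.png

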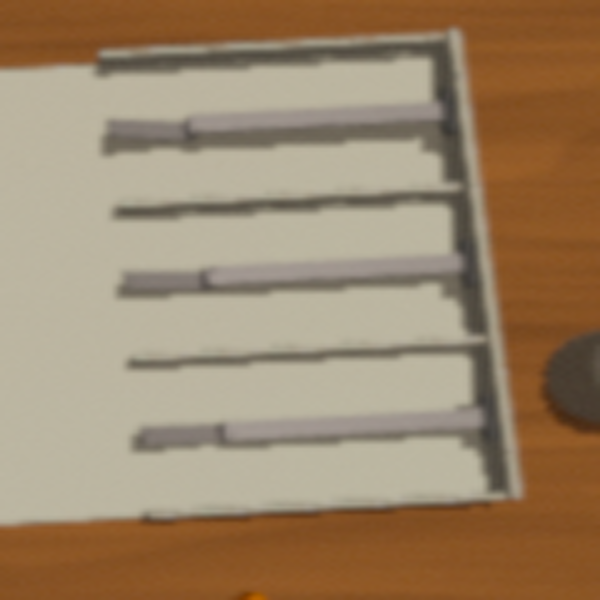

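```bash
cat > h.py <<'E'
import numpy as np, cv2
from plant import *
from scipy.spatial.transform import Rotation as R
from scipy.optimize import least_squares
def ray(c,u,v,z):
    d=np.linalg.inv(c["K"])@[u,v,1]; d=c["T"][:3,:3]@d; o=c["T"][:3,3]
    return o+d*(z-o[2])/d[2]
# tray pose file
def tray():
    x,y,a=np.load("tray.npy"); return np.array([x,y]),a
def w2t(p):
    o,a=tray(); c,s=np.cos(a),np.sin(a); return np.array([[c,s],[-s,c]])@(np.asarray(p)[:2]-o)
def t2w(p):
    o,a=tray(); c,s=np.cos(a),np.sin(a); return np.array([[c,-s],[s,c]])@np.asarray(p)[:2]+o
def tip():
    s=read_state(); Rm=R.from_rotvec(s["orientation"]).as_matrix()
    p=s["tool_pos"]+Rm[:,2]*0.186
    return p,Rm,s
def rep():
    p,Rm,s=tip(); o,a=tray()
    y=Rm[:,1]; x=Rm[:,0]
    print("t %.2f tip tray mm %s z %.1f  jaw-axis ang in tray deg %.1f  toolx ang %.1f zax %s F %s open %.3f"%(s["t"],np.round(w2t(p)*1000,1),p[2]*1000,np.degrees(np.arctan2(y[1],y[0])-a),np.degrees(np.arctan2(x[1],x[0])-a),np.round(Rm[:,2],3),np.round(s["force"],1),s["opening"]))
E
python3 - <<'E'
from h import *
c=read_camera("top")
px=[(150.4,149.5),(154.8,274.9),(392,133),(404,257.5)]
W=np.array([ray(c,*p,.05)[:2] for p in px])
T=np.array([(.155,.3),(-.155,.3),(.155,-.3),(-.155,-.3)])
def f(q):
    C,S=np.cos(q[2]),np.sin(q[2]); return (T@np.array([[C,S],[-S,C]])+q[:2]-W).ravel()
r=least_squares(f,[.5,0,0]); print(r.x,np.round(r.fun*1000,1)); np.save("tray.npy",r.x)
g=lambda x,y,z:w2t(ray(c,235+x/4.6,140+y/4.6,z))*1000
for n,l,z in [("grater holes",[(88,268),(214,248),(100,340),(223,321)],.03),("brush L",[(72,60),(87,175)],.026),("brush R",[(265,42),(277,150)],.024),("tin",[(166,475)],.032)]:
    P=np.array([g(*p,z) for p in l]); print(n,P.round(1).tolist(),P.mean(0).round(1))
for n,u,v,z in [("jar top",433,222,.11)]: print(n,w2t(ray(c,u,v,z))*1000)
rep()
E
```

```text
[ 0.55283165 -0.00174362  0.05385363] [ 1.8  1.1 -1.4  0.3  0.8 -0.2 -1.1 -1.3]
grater holes [[17.5, 52.7], [23.7, -15.9], [-22.0, 48.7], [-16.3, -18.0]] [ 0.7 16.9]
brush L [[133.7, 54.5], [69.2, 50.3]] [101.4  52.4]
brush R [[137.1, -51.9], [76.4, -54.1]] [106.7 -53. ]
tin [[-96.9, 18.1]] [-96.9  18.1]
jar top [ -77.2385673  -355.59110173]
t 0.15 tip tray mm [-319.5 -521.2] z 217.9  jaw-axis ang in tray deg -67.2  toolx ang 22.8 zax [-0.     0.001 -1.   ] F [ 0.3  0.7 -0.1] open 0.093
```

```bash
python3 -m creep '[[[0,0,0],[0,0,-6.7]],[[0,0,0],[0,0,-6.7]],[[0,0,0],[0,0,-6.7]],[[0,0,0],[0,0,-6.7]],[[0,0,0],[0,0,-6.7]],[[0,0,0],[0,0,-6.7]],[[0,0,0],[0,0,-6.7]],[[0,0,0],[0,0,-6.7]],[[0,0,0],[0,0,-6.7]],[[0,0,0],[0,0,-6.7]],[[0,0,0],[0,0,0]]]' 41 20; python3 -c "
from h import *
rep(); print(read_state()['q'])
c=read_camera('top')
for n,u,v,z in [('mill',405,315,.12),('mug',265,105,.085),('holder',105,225,.13)]: print(n,w2t(ray(c,u,v,z))*1000)"
```

```text
t: 1.07
tool_pos: [0.2619, -0.5397, 0.4043]
orientation: [-2.158, -2.282, -0.0]
force: [0.6, 0.5, 0.2]
opening: 0.0381
t 1.07 tip tray mm [-319.5 -521.4] z 218.3  jaw-axis ang in tray deg 0.1  toolx ang 90.1 zax [-0.     0.001 -1.   ] F [0.6 0.5 0.2] open 0.038
[-1.20438198e+00  1.30689844e-01  1.48863416e+00 -4.79964552e-05
  1.52300701e+00 -1.26042978e+00]
mill [-278.66180023 -267.96972994]
mug [234.04044053   9.54861051]
holder [-34.69124359 382.27287797]
```

```bash
python3 -m creep '[[[2.9,2.8,0],[0,0,0]],[[2.9,2.8,0],[0,0,0]],[[2.9,2.8,0],[0,0,0]],[[2.9,2.8,0],[0,0,0]],[[2.9,2.8,0],[0,0,0]],[[2.9,2.8,0],[0,0,0]],[[2.9,2.8,0],[0,0,0]],[[2.9,2.8,0],[0,0,0]],[[2.9,2.8,0],[0,0,0]],[[2.9,2.8,0],[0,0,0]],[[2.9,2.8,0],[0,0,0]],[[2.9,2.8,0],[0,0,0]]]'; python3 -m creep '[[[2.3,2.2,0],[0,0,0]],[[2.3,2.2,0],[0,0,0]],[[2.3,2.2,0],[0,0,0]],[[2.4,2.2,0],[0,0,0]],[[0,0,0],[0,0,0]]]'; python3 -c "
from h import *
rep(); print(read_state()['q'])"
```

```text
t: 2.12
tool_pos: [0.581, -0.1735, 0.4047]
orientation: [2.17, 2.271, -0.0]
force: [1.0, -0.4, -0.8]
opening: 0.0383
t: 2.53
tool_pos: [0.6655, -0.0732, 0.4038]
orientation: [-2.164, -2.275, -0.003]
force: [1.1, -0.6, 0.5]
opening: 0.0381
t 2.53 tip tray mm [108.7 -77. ] z 217.8  jaw-axis ang in tray deg -0.2  toolx ang 89.8 zax [ 0.     0.002 -1.   ] F [ 1.1 -0.6  0.5] open 0.038
[-0.18667377  0.31854186  1.27378496  0.00219359  1.54958677 -0.23647   ]
```

```bash
python3 -m creep '[[[-0.4,-0.4,3],[0,0,0]],[[0,0,3.5],[0,0,0]],[[0,0,3.5],[0,0,0]],[[0,0,3.5],[0,0,0]],[[0,0,3],[0,0,0]],[[0,0,2],[0,0,0]],[[0,0,1],[0,0,0]],[[0,0,0],[0,0,0]]]'; python3 -c "
from h import *
rep()
c=read_camera('top');cv2.imwrite('pics/t1.png',c['img'][:,:,::-1])"
```

```text
t: 3.2
tool_pos: [0.6579, -0.0821, 0.2062]
orientation: [-2.165, -2.27, 0.005]
force: [-0.2, -0.7, -0.4]
opening: 0.0379
t 3.20 tip tray mm [ 99.6 -85.6] z 20.2  jaw-axis ang in tray deg -0.4  toolx ang 89.6 zax [-0.006  0.001 -1.   ] F [-0.2 -0.7 -0.4] open 0.038
```

View pics/t1.png

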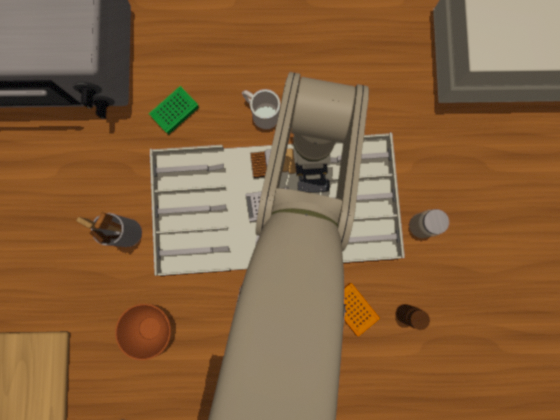

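```bash
python3 -m creep '[[[0,0.4,0.7],[0,0,0.4]],[[0,0,0],[0,0,0]],[[0.8,0,0],[0,0,0]],[[0.8,0,0],[0,0,0]],[[0.8,0,0],[0,0,0]],[[0.8,0,0],[0,0,0]],[[0.8,0,0],[0,0,0]],[[0.8,0,0],[0,0,0]],[[0.8,0,0],[0,0,0]],[[0.8,0,0],[0,0,0]],[[0.8,0,0],[0,0,0]],[[0,0,0],[0,0,0]]]'; python3 -c "
from h import *
rep()
for n in ('top','side'):
  c=read_camera(n);cv2.imwrite('pics/%s2.png'%n,c['img'][:,:,::-1])
im=cv2.imread('pics/side2.png');cv2.imwrite('pics/s2c.png',cv2.resize(im[120:320,150:350],None,fx=3,fy=3,interpolation=cv2.INTER_CUBIC))"
```

```text
t: 4.25
tool_pos: [0.6601, -0.0082, 0.2026]
orientation: [-2.171, -2.27, -0.0]
force: [-0.5, -0.1, -0.4]
opening: 0.0381
t 4.25 tip tray mm [106.8 -12.1] z 16.6  jaw-axis ang in tray deg -0.5  toolx ang 89.5 zax [-0.     0.001 -1.   ] F [-0.5 -0.1 -0.4] open 0.038
```

View pics/s2c.png

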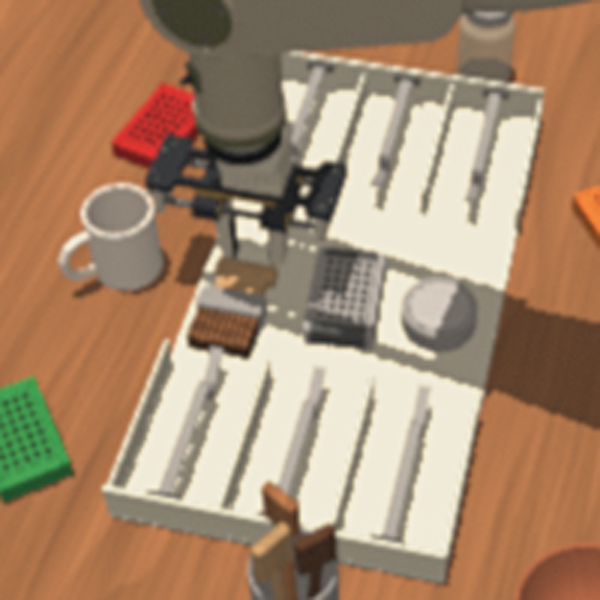

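The brush moved with both fingers square behind its handle. Its front is at the lane mouth and the catch lies between the fingers. I'll lower slightly, trim x and push on.

```bash
python3 -m creep '[[[0.4,-0.2,0.4],[0,0,-0.5]],[[0.8,-0.1,0],[0,0,0]],[[0.8,-0.1,0],[0,0,0]],[[0.8,0,0],[0,0,0]],[[0.8,0,0],[0,0,0]],[[0.8,0,0],[0,0,0]],[[0.8,0,0],[0,0,0]],[[0.8,0,0],[0,0,0]],[[0,0,0],[0,0,0]]]'; python3 -c "
from h import *
rep()
c=read_camera('side');im=c['img'][:,:,::-1]
cv2.imwrite('pics/s3c.png',cv2.resize(im[120:320,150:350],None,fx=3,fy=3,interpolation=cv2.INTER_CUBIC))"
```

```text
t: 5.1
tool_pos: [0.6531, 0.0512, 0.1988]
orientation: [-2.161, -2.28, -0.0]
force: [0.2, 0.5, -0.3]
opening: 0.0384
t 5.10 tip tray mm [103.   47.5] z 12.8  jaw-axis ang in tray deg -0.0  toolx ang 90.0 zax [ 0.  0. -1.] F [ 0.2  0.5 -0.3] open 0.038
```

View pics/s3c.png

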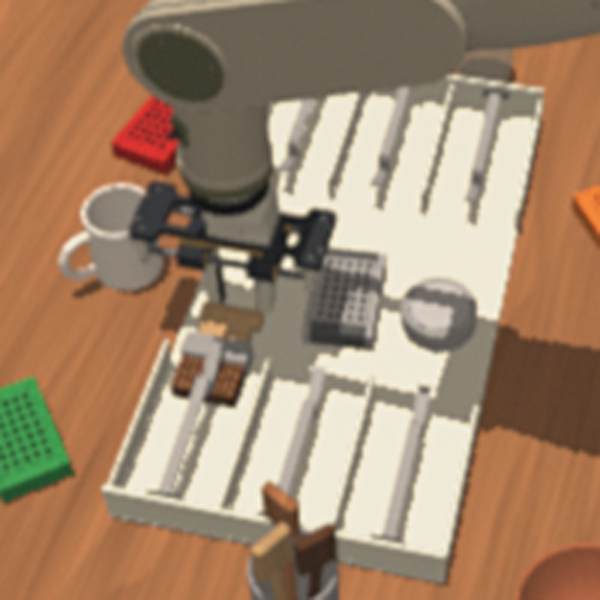

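```bash
python3 -m creep '[[[0.8,-0.1,0],[0,0,0]],[[0.8,0,0],[0,0,0]],[[0.8,0,0],[0,0,0]],[[0.8,0,0],[0,0,0]],[[0.8,0,0],[0,0,0]],[[0.8,0,0],[0,0,0]],[[0.8,0,0],[0,0,0]],[[0.8,0,0],[0,0,0]],[[0.8,0,0],[0,0,0]],[[0.8,0,0],[0,0,0]],[[0.8,0,0],[0,0,0]],[[0,0,0],[0,0,0]]]'; python3 -c "
from h import *
rep()
c=read_camera('side');im=c['img'][:,:,::-1]
cv2.imwrite('pics/s4c.png',cv2.resize(im[120:320,150:350],None,fx=3,fy=3,interpolation=cv2.INTER_CUBIC))"
```

```text
t: 6.15
tool_pos: [0.6474, 0.1393, 0.1987]
orientation: [-2.161, -2.279, -0.001]
force: [0.4, -0.4, -0.8]
opening: 0.0381
t 6.15 tip tray mm [102.  135.9] z 12.7  jaw-axis ang in tray deg -0.0  toolx ang 90.0 zax [-0.     0.001 -1.   ] F [ 0.4 -0.4 -0.8] open 0.038
```

View pics/s4c.png

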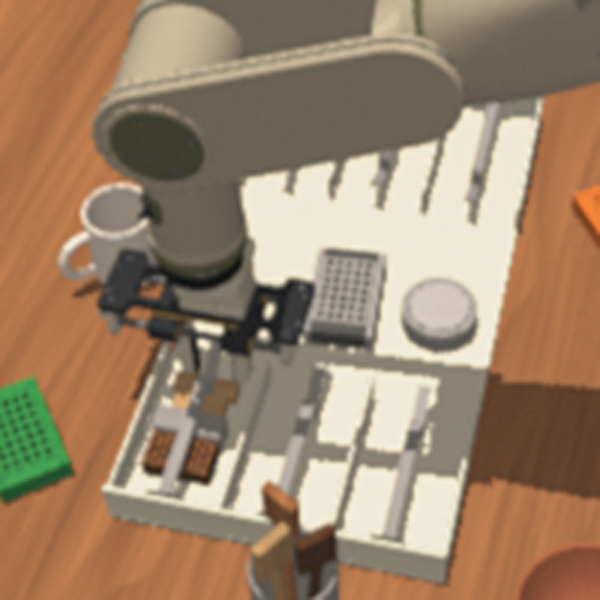

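```bash
python3 -m creep '[[[0.7,0,0],[0,0,0]],[[0.7,0,0],[0,0,0]],[[0.7,0,0],[0,0,0]],[[0.7,0,0],[0,0,0]],[[0.7,0,0],[0,0,0]],[[0,0,0],[0,0,0]],[[0,0,0],[0,0,0]]]'; python3 -c "
from h import *
rep()
c=read_camera('side');im=c['img'][:,:,::-1]
cv2.imwrite('pics/s5c.png',cv2.resize(im[180:320,150:290],None,fx=4.2,fy=4.2,interpolation=cv2.INTER_CUBIC))"
```

```text
t: 6.78
tool_pos: [0.6457, 0.1731, 0.1988]
orientation: [-2.162, -2.28, -0.0]
force: [0.2, -0.5, -0.9]
opening: 0.038
t 6.78 tip tray mm [102.2 169.6] z 12.8  jaw-axis ang in tray deg -0.0  toolx ang 90.0 zax [ 0.  0. -1.] F [ 0.2 -0.5 -0.9] open 0.038
```

View pics/s5c.png

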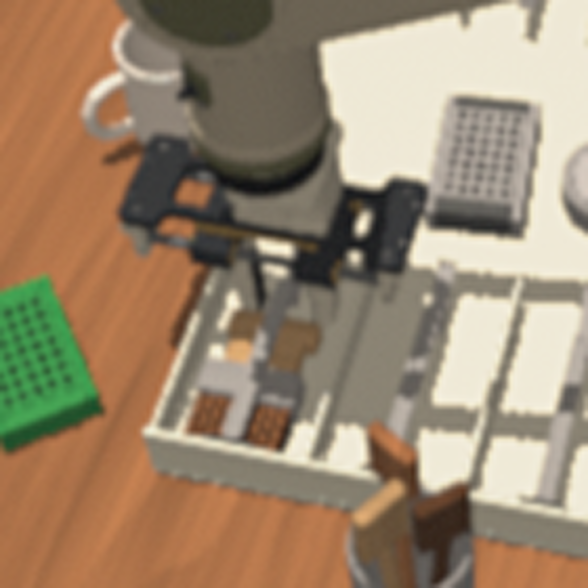

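```bash
python3 -m creep '[[[0.4,0,0],[0,0,0]],[[0,0,0],[0,0,0]],[[-0.6,0,0],[0,0,0]],[[0,0,-2],[0,0,0]],[[0,0,-3.5],[0,0,0]],[[0,0,-3.5],[0,0,0]],[[-3.5,-1,0],[0,0,0]],[[-3.8,-1.5,0],[0,0,0]],[[-3.8,-1.5,0],[0,0,0]],[[-3.8,-1.5,0],[0,0,0]],[[-3.8,-1.5,0],[0,0,0]],[[-3.8,-1.5,0],[0,0,0]]]'; python3 -c "
from h import *
rep()
for n in ('top','side'):
  c=read_camera(n);cv2.imwrite('pics/%s6.png'%n,c['img'][:,:,::-1])
im=cv2.imread('pics/side6.png');im2=cv2.imread('pics/top6.png')
cv2.imwrite('pics/s6c.png',np.hstack([cv2.resize(im[180:320,150:290],(396,396),interpolation=cv2.INTER_CUBIC),cv2.resize(im2[140:280,140:280],(396,396),interpolation=cv2.INTER_CUBIC)]))"
```

```text
t: 7.83
tool_pos: [0.5717, -0.0608, 0.2889]
orientation: [2.163, 2.278, 0.0]
force: [1.0, -0.2, 0.7]
opening: 0.0382
t 7.83 tip tray mm [ 15.7 -60. ] z 102.9  jaw-axis ang in tray deg -0.1  toolx ang 89.9 zax [ 0. -0. -1.] F [ 1.  -0.2  0.7] open 0.038
```

View pics/s6c.png

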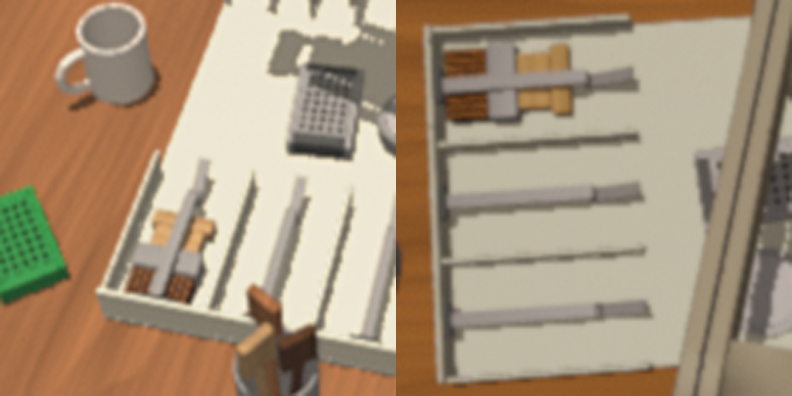

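The brush is all the way in and its catch is shut behind it. Now the grater.

```bash
python3 -m creep '[[[-0.9,-1.2,0],[0,0,0]],[[0,0,0],[0,0,0]],[[0,0,2.5],[0,0,0]],[[0,0,2.5],[0,0,0]],[[0,0,2],[0,0,0]],[[0,0,1.5],[0,0,0]],[[0,0,0.5],[0,0,0]],[[0,0,0],[0,0,0]]]'; python3 -c "
from h import *
rep()"
```

```text
t: 8.6
tool_pos: [0.5607, -0.0674, 0.197]
orientation: [-2.16, -2.277, 0.002]
force: [0.3, 0.2, -0.7]
opening: 0.038
t 8.60 tip tray mm [  3.8 -65.8] z 11.0  jaw-axis ang in tray deg -0.1  toolx ang 89.9 zax [-0.003  0.001 -1.   ] F [ 0.3  0.2 -0.7] open 0.038
```

```bash
python3 -m creep '[[[0.6,0,-0.2],[0,0,0]],[[0.6,0,0],[0,0,0]],[[0.6,0,0],[0,0,0]],[[0.6,0,0],[0,0,0]],[[0.6,0,0],[0,0,0]],[[0.7,-0.1,0],[0,0,0]],[[0.7,-0.1,0],[0,0,0]],[[0.7,0,0],[0,0,0]],[[0.7,0,0],[0,0,0]],[[0.7,0,0],[0,0,0]],[[0,0,0],[0,0,0]]]'; python3 -c "
from h import *
rep()
c=read_camera('side');im=c['img'][:,:,::-1]
cv2.imwrite('pics/s7c.png',cv2.resize(im[180:320,150:350],None,fx=4,fy=4,interpolation=cv2.INTER_CUBIC))"
```

```text
t: 9.52
tool_pos: [0.5557, -0.0021, 0.2006]
orientation: [-2.161, -2.279, -0.0]
force: [0.7, -0.2, 0.3]
opening: 0.0383
t 9.52 tip tray mm [ 2.7 -0.4] z 14.6  jaw-axis ang in tray deg -0.1  toolx ang 89.9 zax [-0.     0.001 -1.   ] F [ 0.7 -0.2  0.3] open 0.038
```

View pics/s7c.png

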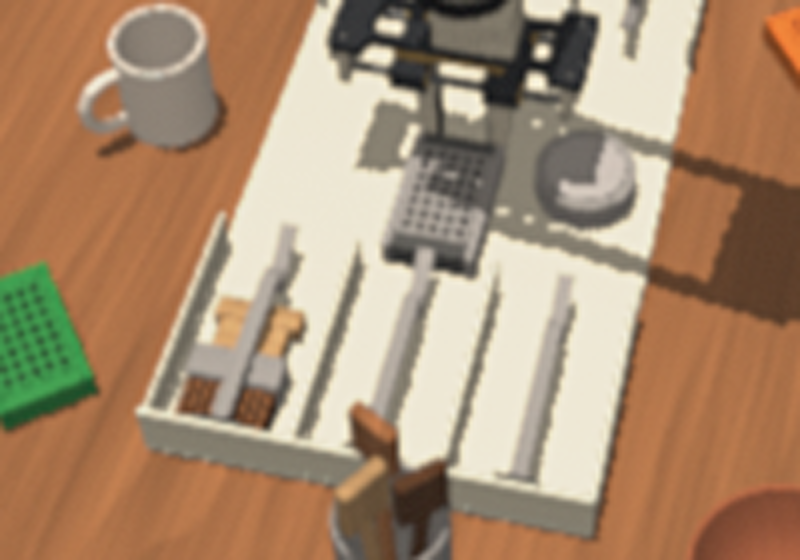

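Square and lined up. I'll push on, with x trimmed by -2 mm.

```bash
python3 -m creep '[[[0.8,-0.1,0.1],[0,0,0]],[[0.8,-0.1,0],[0,0,0]],[[0.8,0,0],[0,0,0]],[[0.8,0,0],[0,0,0]],[[0.8,0,0],[0,0,0]],[[0.8,0,0],[0,0,0]],[[0.8,0,0],[0,0,0]],[[0.8,0,0],[0,0,0]],[[0.8,0,0],[0,0,0]],[[0.8,0,0],[0,0,0]],[[0,0,0],[0,0,0]]]'; python3 -c "
from h import *
rep()
c=read_camera('side');im=c['img'][:,:,::-1]
cv2.imwrite('pics/s8c.png',cv2.resize(im[180:320,150:350],None,fx=4,fy=4,interpolation=cv2.INTER_CUBIC))"
```

```text
t: 10.48
tool_pos: [0.5495, 0.078, 0.1997]
orientation: [-2.161, -2.279, -0.001]
force: [0.0, 0.5, 0.2]
opening: 0.0386
t 10.48 tip tray mm [ 1.  79.9] z 13.7  jaw-axis ang in tray deg -0.0  toolx ang 90.0 zax [-0.     0.001 -1.   ] F [0.  0.5 0.2] open 0.039
```

View pics/s8c.png

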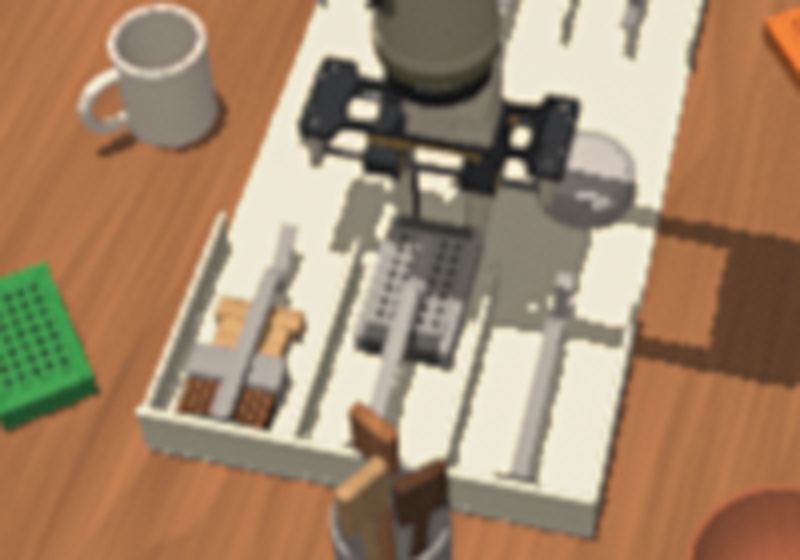

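```bash
python3 -m creep '[[[0.8,-0.1,0],[0,0,0]],[[0.8,0,0],[0,0,0]],[[0.8,0,0],[0,0,0]],[[0.8,0,0],[0,0,0]],[[0.8,0,0],[0,0,0]],[[0.8,0,0],[0,0,0]],[[0.8,0,0],[0,0,0]],[[0.8,0,0],[0,0,0]],[[0.8,0,0],[0,0,0]],[[0.8,0,0],[0,0,0]],[[0.8,0,0],[0,0,0]],[[0.5,0,0],[0,0,0]]]'; python3 -m creep '[[[0,0,0],[0,0,0]],[[0,0,0],[0,0,0]]]'; python3 -c "
from h import *
rep()
c=read_camera('side');im=c['img'][:,:,::-1]
cv2.imwrite('pics/s9c.png',cv2.resize(im[180:320,150:350],None,fx=4,fy=4,interpolation=cv2.INTER_CUBIC))"
```

```text
t: 11.53
tool_pos: [0.5438, 0.1702, 0.1998]
orientation: [-2.162, -2.279, -0.0]
force: [-0.3, -0.6, 1.5]
opening: 0.038
t: 11.7
tool_pos: [0.5437, 0.1695, 0.1996]
orientation: [-2.162, -2.279, 0.0]
force: [0.1, -0.7, 0.9]
opening: 0.0379
t 11.70 tip tray mm [1.000e-01 1.715e+02] z 13.6  jaw-axis ang in tray deg -0.1  toolx ang 89.9 zax [-0.  0. -1.] F [ 0.1 -0.7  0.9] open 0.038
```

View pics/s9c.png

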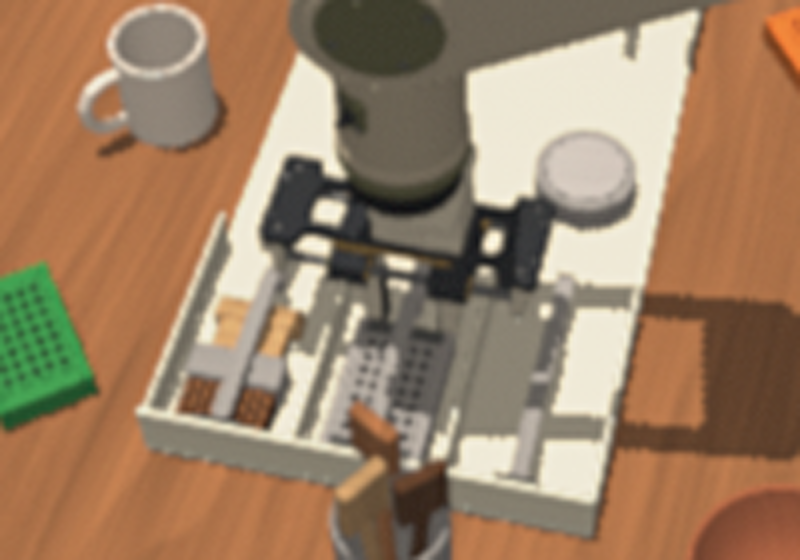

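```bash
python3 -m creep '[[[0.2,0,0],[0,0,0]],[[0,0,0],[0,0,0]],[[-0.6,0,0],[0,0,0]],[[0,0,-2],[0,0,0]],[[0,0,-3.5],[0,0,0]],[[0,0,-3.5],[0,0,0]],[[-1.5,-2,0],[0,0,0]],[[-1.5,-2,0],[0,0,0]],[[-1.5,-2,0],[0,0,0]],[[-1.5,-2,0],[0,0,0]],[[-1.5,-2,0],[0,0,0]],[[0,0,0],[0,0,0]]]'; python3 -c "
from h import *
rep()
for n in ('top','side'):
  c=read_camera(n);cv2.imwrite('pics/%s10.png'%n,c['img'][:,:,::-1])
im=cv2.imread('pics/side10.png');im2=cv2.imread('pics/top10.png')
cv2.imwrite('pics/s10c.png',np.hstack([cv2.resize(im[180:320,180:320],(396,396),interpolation=cv2.INTER_CUBIC),cv2.resize(im2[140:280,140:280],(396,396),interpolation=cv2.INTER_CUBIC)]))"
```

```text
t: 12.75
tool_pos: [0.4454, 0.0828, 0.2888]
orientation: [-2.163, -2.276, 0.004]
force: [-0.7, -1.0, 0.3]
opening: 0.038
t 12.75 tip tray mm [-103.3   90. ] z 102.8  jaw-axis ang in tray deg -0.2  toolx ang 89.8 zax [-0.003 -0.001 -1.   ] F [-0.7 -1.   0.3] open 0.038
```

View pics/s10c.png

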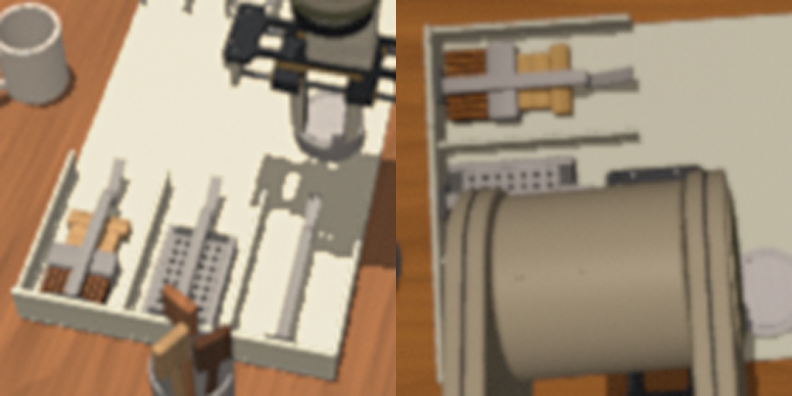

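The grater is in with its catch shut. Now the tin: I'll centre on it, go down on its +y side and push towards -y.

```bash
python3 -m creep '[[[0,0.5,0],[0,0,0]],[[0,0,2.5],[0,0,0]],[[0,0,2.5],[0,0,0]],[[0,0,2],[0,0,0]],[[0,0,1.2],[0,0,0]],[[0,0,0.5],[0,0,0]],[[0,0,0],[0,0,0]],[[0,0,0],[0,0,0]]]'; python3 -c "
from h import *
rep()
c=read_camera('side');im=c['img'][:,:,::-1]
cv2.imwrite('pics/s11c.png',cv2.resize(im[180:320,150:350],None,fx=4,fy=4,interpolation=cv2.INTER_CUBIC))"
```

```text
t: 13.52
tool_pos: [0.4538, 0.0856, 0.2031]
orientation: [2.162, 2.279, 0.0]
force: [0.2, 0.7, 0.2]
opening: 0.038
t 13.52 tip tray mm [-94.1  92.5] z 17.1  jaw-axis ang in tray deg -0.1  toolx ang 89.9 zax [ 0.  0. -1.] F [0.2 0.7 0.2] open 0.038
```

View pics/s11c.png

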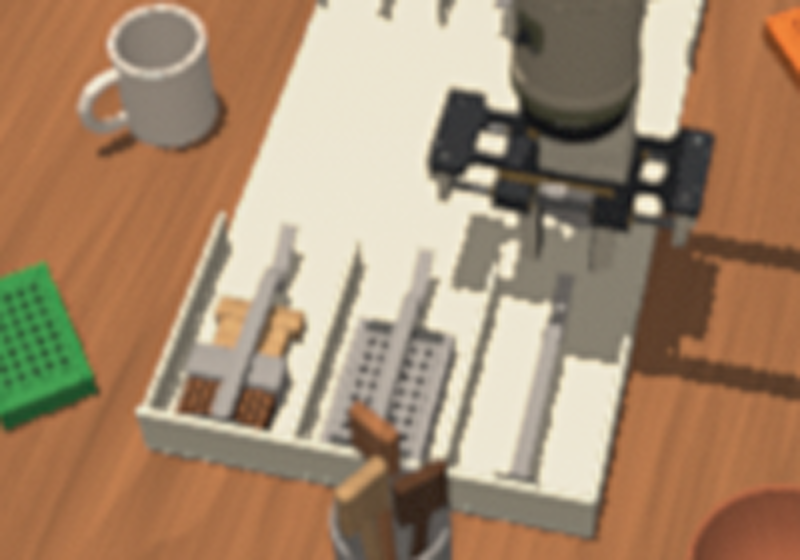

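```bash
python3 -m creep '[[[-0.8,-0.3,0.3],[0,0,0]],[[-0.8,0,0],[0,0,0]],[[-0.8,0,0],[0,0,0]],[[-0.7,0,0],[0,0,0]],[[-0.7,0,0],[0,0,0]],[[-0.7,0,0],[0,0,0]],[[-0.7,0,0],[0,0,0]],[[-0.7,-0.1,0],[0,0,0]],[[-0.7,-0.1,0],[0,0,0]],[[-0.7,-0.1,0],[0,0,0]],[[-0.7,-0.1,0],[0,0,0]],[[0,0,0],[0,0,0]]]'; python3 -c "
from h import *
rep()
for n in ('top','side'):
  c=read_camera(n);cv2.imwrite('pics/%s12.png'%n,c['img'][:,:,::-1])
im=cv2.imread('pics/side12.png');im2=cv2.imread('pics/top12.png')
cv2.imwrite('pics/s12c.png',np.hstack([cv2.resize(im[130:270,210:350],(396,396),interpolation=cv2.INTER_CUBIC),cv2.resize(im2[140:280,270:410],(396,396),interpolation=cv2.INTER_CUBIC)]))"
```

```text
t: 14.57
tool_pos: [0.4501, 0.0039, 0.1997]
orientation: [2.163, 2.278, -0.001]
force: [-0.5, -0.2, -0.1]
opening: 0.0383
t 14.57 tip tray mm [-102.3   11. ] z 13.7  jaw-axis ang in tray deg -0.1  toolx ang 89.9 zax [-0.    -0.001 -1.   ] F [-0.5 -0.2 -0.1] open 0.038
```

View pics/s12c.png

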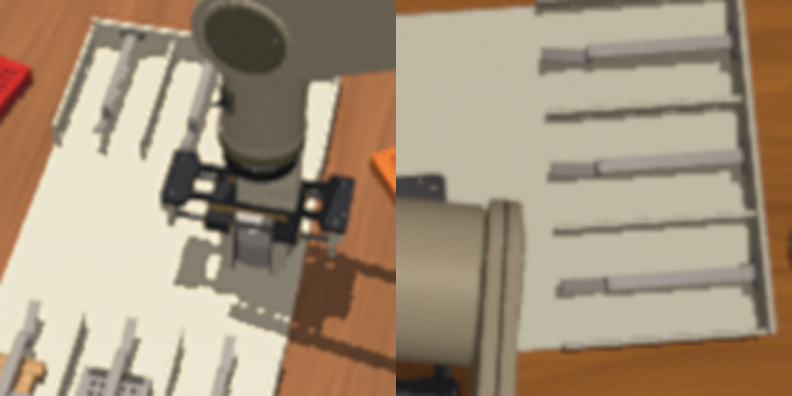

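```bash
python3 -m creep '[[[-0.8,0,0],[0,0,0]],[[-0.8,0,0],[0,0,0]],[[-0.8,0,0],[0,0,0]],[[-0.8,0,0],[0,0,0]],[[-0.8,0,0],[0,0,0]],[[-0.8,0,0],[0,0,0]],[[-0.8,0,0],[0,0,0]],[[-0.8,0,0],[0,0,0]],[[-0.8,0,0],[0,0,0]],[[-0.8,0,0],[0,0,0]],[[0,0,0],[0,0,0]]]'; python3 -c "
from h import *
rep()
for n in ('top','side'):
  c=read_camera(n);cv2.imwrite('pics/%s13.png'%n,c['img'][:,:,::-1])
im=cv2.imread('pics/side13.png');im2=cv2.imread('pics/top13.png')
cv2.imwrite('pics/s13c.png',np.hstack([cv2.resize(im[130:270,210:350],(396,396),interpolation=cv2.INTER_CUBIC),cv2.resize(im2[140:280,270:410],(396,396),interpolation=cv2.INTER_CUBIC)]))"
```

```text
t: 15.58
tool_pos: [0.4546, -0.0763, 0.1999]
orientation: [2.163, 2.277, -0.0]
force: [-0.6, -0.4, -0.3]
opening: 0.038
t 15.58 tip tray mm [-102.   -69.2] z 13.9  jaw-axis ang in tray deg -0.2  toolx ang 89.8 zax [ 0.    -0.001 -1.   ] F [-0.6 -0.4 -0.3] open 0.038
```

View pics/s13c.png

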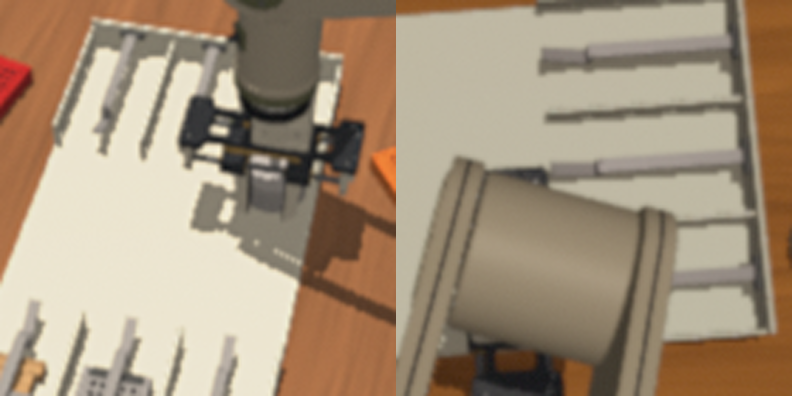

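```bash
python3 -m creep '[[[-0.8,0,0],[0,0,0]],[[-0.8,0,0],[0,0,0]],[[-0.8,0,0],[0,0,0]],[[-0.8,0,0],[0,0,0]],[[-0.8,0,0],[0,0,0]],[[-0.8,0,0],[0,0,0]],[[-0.8,0,0],[0,0,0]],[[-0.8,0,0],[0,0,0]],[[-0.8,0,0],[0,0,0]],[[-0.8,0,0],[0,0,0]],[[0,0,0],[0,0,0]]]'; python3 -c "
from h import *
rep()"; python3 -m creep '[[[-0.7,0,0],[0,0,0]],[[-0.7,0,0],[0,0,0]],[[-0.7,0,0],[0,0,0]],[[-0.7,0,0],[0,0,0]],[[-0.5,0,0],[0,0,0]],[[0,0,0],[0,0,0]],[[0,0,0],[0,0,0]]]'; python3 -c "
from h import *
rep()
for n in ('top','side'):
  c=read_camera(n);cv2.imwrite('pics/%s14.png'%n,c['img'][:,:,::-1])
im=cv2.imread('pics/side14.png');im2=cv2.imread('pics/top14.png')
cv2.imwrite('pics/s14c.png',np.hstack([cv2.resize(im[130:270,210:350],(396,396),interpolation=cv2.INTER_CUBIC),cv2.resize(im2[140:280,270:410],(396,396),interpolation=cv2.INTER_CUBIC)]))"
```

```text
t: 16.6
tool_pos: [0.4588, -0.1563, 0.2]
orientation: [2.163, 2.277, -0.0]
force: [-0.5, -0.7, 0.7]
opening: 0.0381
t 16.60 tip tray mm [-102.1 -149.4] z 14.0  jaw-axis ang in tray deg -0.2  toolx ang 89.8 zax [ 0.001 -0.001 -1.   ] F [-0.5 -0.7  0.7] open 0.038
t: 17.18
tool_pos: [0.4603, -0.1881, 0.1997]
orientation: [2.164, 2.278, -0.0]
force: [0.1, 0.6, 0.3]
opening: 0.0382
t 17.18 tip tray mm [-102.4 -181.1] z 13.7  jaw-axis ang in tray deg -0.1  toolx ang 89.9 zax [-0. -0. -1.] F [0.1 0.6 0.3] open 0.038
```

View pics/s14c.png

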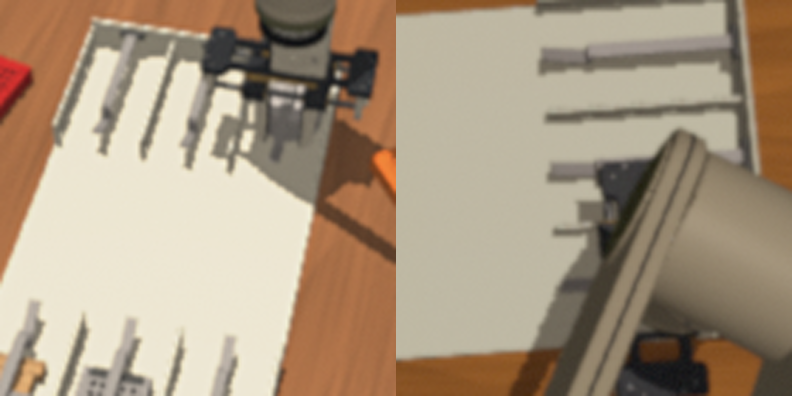

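Back off a little, lift, move away over the middle of the tray, and check.

```bash
python3 -m creep '[[[0.8,0,0],[0,0,0]],[[0,0,-2],[0,0,0]],[[0,0,-3.5],[0,0,0]],[[0,0,-3.5],[0,0,0]],[[0,0,-3.5],[0,0,0]],[[3.5,0,0],[0,0,0]],[[3.5,0,0],[0,0,0]],[[3.5,0,0],[0,0,0]],[[3.5,0,0],[0,0,0]],[[3,0,0],[0,0,0]],[[0,0,0],[0,0,0]],[[0,0,0],[0,0,0]]]'; python3 -c "
from h import *
rep()
for n in ('top','side'):
  c=read_camera(n);cv2.imwrite('pics/%s15.png'%n,c['img'][:,:,::-1])
im=cv2.imread('pics/side15.png');im2=cv2.imread('pics/top15.png')
cv2.imwrite('pics/s15c.png',np.hstack([cv2.resize(im[110:250,220:360],(396,396),interpolation=cv2.INTER_CUBIC),cv2.resize(im2[140:280,290:430],(396,396),interpolation=cv2.INTER_CUBIC)]))"
```

```text
t: 18.28
tool_pos: [0.4507, -0.0081, 0.3247]
orientation: [2.158, 2.283, 0.0]
force: [0.0, 0.0, -0.4]
opening: 0.0378
t 18.28 tip tray mm [-102.3   -0.8] z 138.7  jaw-axis ang in tray deg 0.1  toolx ang 90.1 zax [ 0. -0. -1.] F [ 0.   0.  -0.4] open 0.038
```

View pics/s15c.png

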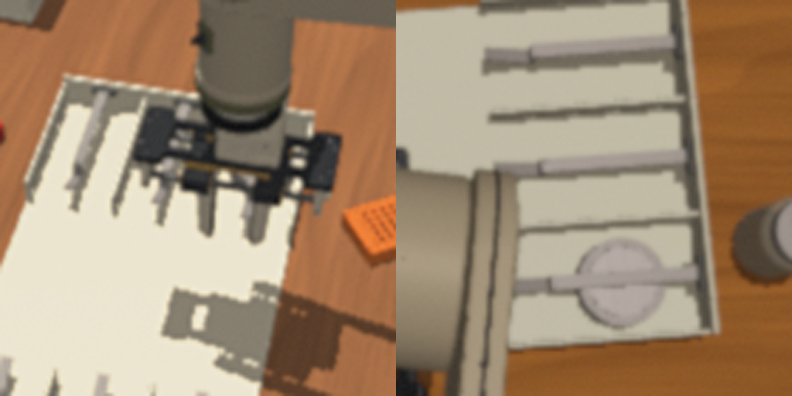

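View pics/side15.png

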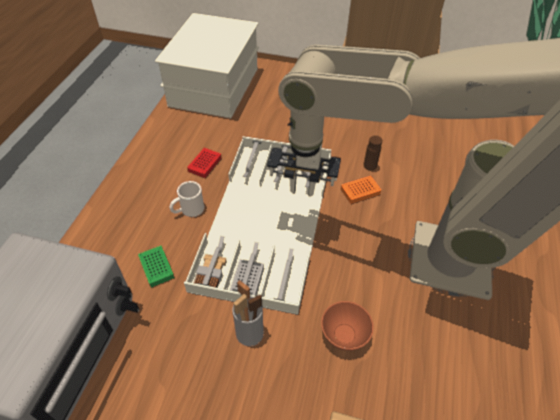

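View pics/top15.png

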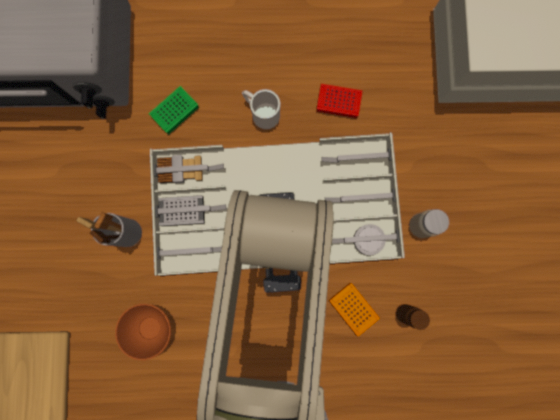

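```bash
python3 -m creep '[[[0,0,-3.5],[0,0,0]],[[0,0,-3.5],[0,0,0]],[[0,0,-3.5],[0,0,0]],[[2,3,0],[0,0,0]],[[2,3,0],[0,0,0]],[[2,3,0],[0,0,0]],[[0,3,0],[0,0,0]],[[0,3,0],[0,0,0]],[[0,0,0],[0,0,0]],[[0,0,0],[0,0,0]]]'; python3 -c "
from h import *
rep()
for n in ('top','side'):
  c=read_camera(n);cv2.imwrite('pics/%s16.png'%n,c['img'][:,:,::-1])
  if n=='top':
    g=lambda u,v,z:(w2t(ray(c,u,v,z))*1000).round(1)
    print('tin',g(369.9,239.7,.032))
im=cv2.imread('pics/side16.png');im0=cv2.imread('pics/side0.png');im2=cv2.imread('pics/top16.png')
f=lambda i:cv2.resize(i,(396,396),interpolation=cv2.INTER_CUBIC)
cv2.imwrite('pics/s16c.png',np.hstack([f(im0[120:220,230:330]),f(im[120:220,230:330])]))
cv2.imwrite('pics/s17c.png',np.hstack([f(im0[210:310,190:290]),f(im[210:310,190:290])]))
cv2.imwrite('pics/t17c.png',f(im2[140:280,145:285]))"
```

```text
t: 19.22
tool_pos: [0.5989, 0.0564, 0.4277]
orientation: [-2.163, -2.275, 0.004]
force: [-0.7, -0.5, -0.0]
opening: 0.0379
t 19.22 tip tray mm [48.5 55.6] z 241.7  jaw-axis ang in tray deg -0.2  toolx ang 89.8 zax [-0.003 -0.    -1.   ] F [-0.7 -0.5 -0. ] open 0.038
tin [-105.  -224.6]
```

View pics/s16c.png

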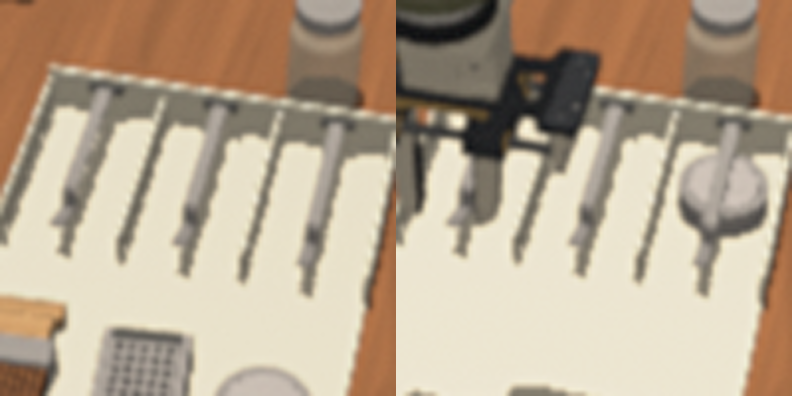

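View pics/s17c.png

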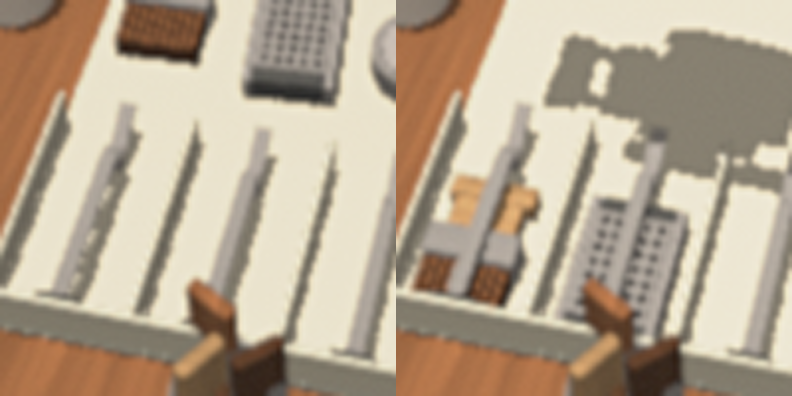

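View pics/t17c.png

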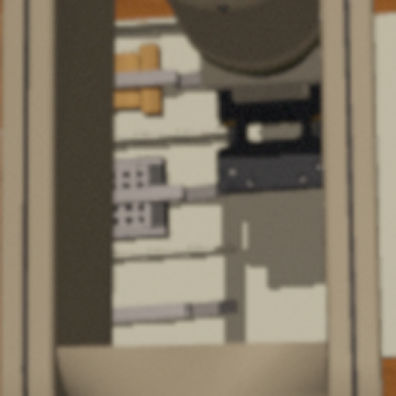

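```bash
python3 -c "
from plant import *
print(close_job())"
```

```text
the job is handed in; nothing more can be done
None
```

I slid all three things into their tubs with two fingers straddling the catches, and handed the job in at about 19 s of the 64 s allowed. `close_job()` reports no verdict.

- **Where they ended up:** the brush (far lane) and the grater (middle lane) are in the left tub with the holder behind it. The tin (near lane) is in the right tub with the jar behind it.
- **Brush and grater depth:** going by the last finger positions, their rear ends are at about y = 181 mm, clear of the 167 mm needed. That puts their origins at about 236 mm; I did not measure this separately in the images.
- **Tin depth:** measured in the top picture, the tin is at tray (-105, -225) mm.
- **Catches:** in the last side picture, the catches over the three things lie within about 1 px of where they were at the start. The other three look unchanged, though the gripper partly hid the far right one.
- **Everything else:** the holder, jar, bowl, mug, mill and the three look-alikes look unmoved in the top and side pictures. The wrist force readings I took stayed under about 2 N.
- **At hand-in:** the gripper was about 240 mm above the counter, touching nothing. No check failed or disagreed.

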